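Find the hidden push catch of the cutlery box and open it

TASK

Open the white cutlery box: its lid is held by a push catch, a plate of the same white sunk in the flat rail along the box's front edge, somewhere in the middle part of the rail. Feel along the rail with a fingertip until you find it, press it right down so that the lid springs up, then let go and stay clear, with the lid standing open. Touch only, with light pushes: pick nothing up, do not shove or lift the box, and leave the cup, the container, the spoon and the other things where they stand.

Things in the scene. Friction and masses are not known exactly. Their poses are not given: they have to be found in the camera images.
- box: white plastic cutlery box on rubber feet, 240 mm deep (x), 340 wide (y), 110 high, 2.2 kg, loose. Origin: centre of its underside, on the plank; -x is its front, facing the robot; z up. Flat top: a rail 58 mm deep along the front edge (box x -120 to -62 mm), then the lid (x -60 to +112). The rail is hard except at the push plate; hair-thin joints cross it at y = -76 and +76 mm.
- rail (a point): middle of the rail's top face, 110 mm above the plank, at box x = -91, y = 0 mm; axes as the box's. The push plate's opening, 38 mm (x) by 52 mm (y), is centred on the rail's depth (box x = -91 mm) at an unknown box y between -46 and +46 mm. The white plate in it is 34 x 48 mm, 2.5 mm below the rail's top: shut fingers go in only near its middle.
- catch (a joint): how far the push plate is pressed straight down, m: 0 at rest (2.5 mm below the rail's top), 0.006 right down. Its spring takes about 1.5 N to start and 5 N at the bottom, and brings it back by itself. The lid is let go after about 3.5 mm.
- lid (a joint): angle of the lid, rad: 0 shut (level with the rail), 1.25 fully open. Hinged along its rear edge (box x = +116 mm, 100 mm above the plank). Once the catch is pressed a soft spring swings it up in about 1.5 s if nothing is in its way; its front edge rises to about 160 mm above the rail, swinging away from it. It pushes with less than 3 N.
- cup: enamel tin cup, 82 mm across, 80 mm high, handle to its +y; stands to the box's left (+y). Origin: centre of its underside. Leave alone.
- container: glass food container with closed grey snap lid, 156 x 116 mm, 64 mm high; stands to the box's right (-y). Origin: centre of its underside. Leave alone.
- spoon: steel spoon, 170 mm long, lying across in front of the box. Origin: at mid-length on its underside. Leave alone.
- bowl: white bowl, 130 mm across, 50 mm high, near left. Origin: centre of its underside. Leave alone.
- brush: white washing-up brush, 210 mm long, lying at the right, bristles down. Origin: near mid-length, on the plank. Leave alone.
- jar: glass jar with steel cap, 68 mm across, 100 mm high, near right. Origin: centre of its underside. Leave alone.
- tumbler: glass tumbler, 72 mm across, 110 mm high, at the left. Origin: centre of its underside. Leave alone.

How it is judged:
By the outcome, as a careful person would: the job done as asked, in the order asked, and still so for the second after the job is handed in, with the robot touching nothing.
It also fails if it takes over 45 s, if anything falls off the work surface, if the arm or the gripper's body presses on something with over 40 N, if the wrist force passes 120 N, or if a joint passes its speed limit or range.

ROBOT

A 6-joint arm with a two-finger parallel gripper is mounted at the origin on the work surface. World frame = base frame: x ahead of the robot, y to its left, z up, the work surface at z = 0. Lengths are in mm, angles in rad, forces in N, time in s.
With the tool pointing down it reaches from about 275 to 850 mm from the base axis. Payload 5.2 kg.
Tool frame: the origin (TCP) lies at the centre of the arm's flange, where the gripper is bolted on; the fingertips stand 173 mm ahead of it and the grasp point (between the pads) lies 155 mm ahead of it; z points along the fingers, y is the line along which they close (so a half turn about z gives the same grasp; the last joint's range is limited). The gripper opens to 85 mm and grips with 20 to 120 N. Pads are 22 mm wide; open, the fingers measure 114 mm over their backs; the gripper's body (76 mm by 85 mm) begins 54 mm behind the grasp point. The pads swing forward as they close: fully open they stand 13 mm farther back than shut.
Start: joints at [1.024, 0.259, 1.535, -0, 1.348, -0.203], TCP at [185.366, 517.828, 404.71] pointing down, gripper open.
Joint ranges: [-3.14, 3.14], [-0.91, 2.08], [0.19, 2.58], [-1.22, 4.36], [0.22, 2.71], [-3.12, 3.12]. Speed limits (rad/s): [2.57, 2.57, 3.14, 3.14, 3.14, 3.14].

INTERFACE

Orientations are given as a rotation vector (axis times angle).
In Python, from plant import manip gives the robot as it stands.
- The arm moves only by the shell command python3 -m pendant 'ROWS' [FORCE]. ROWS is JSON, one flat list of numbers, 7 for each row, row after row: the shift along the tool's x, y, z in mm, then the turn, a rotation vector about the tool's x, y, z in rad, then the closure, from 0 (fully open) to 1 (shut). A call has 1 to 12 rows; each row is the pose to reach, as a shift and turn from the pose commanded when the call began, along the tool's axes at that moment; what a row does not reach only later rows make up. A row lasts 1/8 s, in which the tool goes at most 62.5 mm and 10.7 degrees, less where a joint would pass 70% of its speed; a pose out of reach is approached as far as the arm can. A call with a gripper value outside its range is refused whole. The fingers move at their own pace and stop on an object; FORCE is the grip in N (left out, the last holds). Time passes only in rows, so rows that repeat a pose let the fingers close. It gives the time, the measured TCP pose, the force, the opening and the grip force at its end, in the units of the state.
- manip.read_state(): the state, without advancing time (a new reading comes with each control period).
- manip.get_image(name): name is "scene" or "top"; returns the picture (480x640x3 uint8, red, green, blue); there is no depth.
- manip.camera_params(name): a dict with "fx", "fy", "cx", "cy" (pixels), "rvec" (rotation vector, rad) and "tvec" (3), from world to camera coordinates, as OpenCV has them. Camera axes: x right, y down, z forward; pixel columns grow to the right and rows downward; lengths in mm; the calibration is good to about 2 mm. A picture is of the moment at which its call begins. camera_params takes no time and is no camera call.
- manip.finish_job(): hands the job in; it is judged then, once.
Trained networks look in the newest picture that a camera, given by its name, has taken for a name from the list of things; names that differ only in an ending like _2 or _b are one class to them, and where a whole thing is asked for, a point or a joint stands for the part that bears it (a point fixed in the world has none). Each returns a list of dicts, best first, with "conf" (0 to 1); they miss things now and then, are a little off and sometimes report something else, mostly with a low value. They report only what shows in the picture. A call takes as long as a camera call.
- manip.boxes_of(camera, target): "point" ([column, row] as shares, 0 to 1, of the picture: columns of its width, rows of its height, amid what is visible of it).
- manip.cut_out(camera, target): "region" (480x640 bool, what is visible of it) and "point" ([column, row] as shares, 0 to 1, of the picture: columns of its width, rows of its height, amid what is visible of it).
The state is a dict: "t": time; "joint_pos": joint angles; "joint_velocities": joint speeds; "joint_efforts": joint torques, N m; "tcp_pos": TCP position; "ee_rot": TCP orientation; "force": force on the tool from outside, world axes, zero at the start; "moment": the same for the moment, N m; "gripper_width": opening from 0.0 (shut) to 1.0 (fully open); "finger_force": force on a finger pad.
Only numpy, scipy, OpenCV 4.12 (cv2) and the standard library are available. Lean on these libraries where they do the work, as an engineer would, in place of code of your own. Each camera call takes 0.05 s, during which the arm holds its last target. There are 200 camera calls.

## Working session

There is one attempt and no reset: what is moved stays moved. The work goes in short steps, Python scripts to look and compute and a shell command to move; the robot and the scene stay as the last step left them, time stands still between calls to the robot, and variables do not carry over. Pictures are saved under pics/ and viewed, at most 10 in all, crops included, and the job is handed in when it is done.

```bash
mkdir -p pics; python3 - <<'E'
from plant import manip
import cv2,numpy as np
s=manip.read_state();print(s)
for c in("scene","top"):
    im=manip.get_image(c);cv2.imwrite(f"pics/{c}0.png",im[:,:,::-1]);print(c,manip.camera_params(c))
    for t in("box","rail","lid"):
        r=manip.cut_out(c,t)
        for d in r[:2]:
            m=d["region"].astype(np.uint8);print(t,d["conf"],np.array(d["point"])*[640,480],m.sum(),cv2.minAreaRect(cv2.findNonZero(m)) if m.sum() else 0)
            if d is r[0]: np.save(f"{c}_{t}.npy",m)
E
```

```text
{'t': 0.0, 'joint_pos': array([ 1.02416806e+00,  2.59328789e-01,  1.53607952e+00,  1.38505868e-05,
        1.34801245e+00, -2.02787264e-01]), 'joint_velocities': array([-1.02086882e-03,  4.41906227e-04, -2.56952864e-04, -1.39664374e-03,
       -4.21318196e-05, -6.57526324e-04]), 'joint_efforts': array([-7.51485150e-04, -4.46028221e+01, -2.90576756e+01, -5.33510920e-04,
        1.15146569e-02, -1.22397537e-05]), 'tcp_pos': array([185.26106908, 517.62713098, 403.88349086]), 'ee_rot': array([-5.37335451e-01, -3.09460586e+00,  2.66398309e-03]), 'force': array([ 0.33671136, -0.03984217,  0.61686199]), 'moment': array([-0.01204938,  0.02053752, -0.01795979]), 'finger_force': 0.0, 'gripper_width': 0.9951258193806671}
scene {'fx': 491.4718509084898, 'fy': 491.4718509084898, 'cx': 323.93817158438054, 'cy': 239.36352313834536, 'rvec': array([ 1.06921737,  2.24358587, -1.15194989]), 'tvec': array([ 355.41155768, -151.31907046, 1714.63314447])}
box 0.7 [320.32  276.192] 12543 ((312.9877624511719, 275.1097412109375), (155.2610626220703, 99.10726165771484), 24.77513885498047)
rail 0.74 [317.696 27
[... 297 characters left out ...]
738, 'cx': 317.6751904609195, 'cy': 238.39002063628163, 'rvec': array([ 2.11220278, -2.14617059,  0.20485029]), 'tvec': array([   2.68015721,  552.8662327 , 1678.89821783])}
box 0.61 [307.328 217.2  ] 8294 ((309.7232666015625, 216.9150390625), (78.46380615234375, 108.66883850097656), 86.02750396728516)
rail 0.71 [309.504 213.696] 8390 ((310.5989990234375, 216.3857879638672), (78.79922485351562, 109.720458984375), 85.91438293457031)
lid 0.61 [307.904 204.816] 5506 ((309.7423095703125, 205.81153869628906), (53.05329132080078, 106.00926971435547), 85.8150863647461)
lid 0.5 [309.184 217.68 ] 8287 ((310.4733581542969, 217.11813354492188), (78.62283325195312, 108.2948989868164), 86.00909423828125)
```

```bash
python3 - <<'E'
import cv2,numpy as np
a=cv2.imread("pics/top0.png")[130:290,205:415];cv2.imwrite("pics/topc.png",cv2.resize(a,None,fx=3.7,fy=3.7,interpolation=cv2.INTER_CUBIC))
E
```

```text
(no output)
```

View pics/scene0.png

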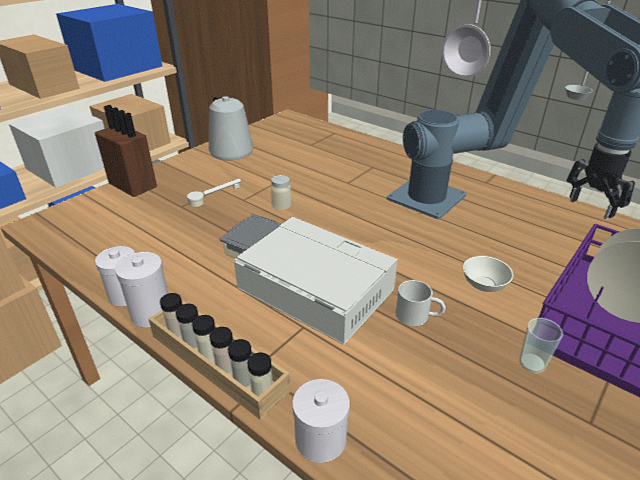

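View pics/topc.png

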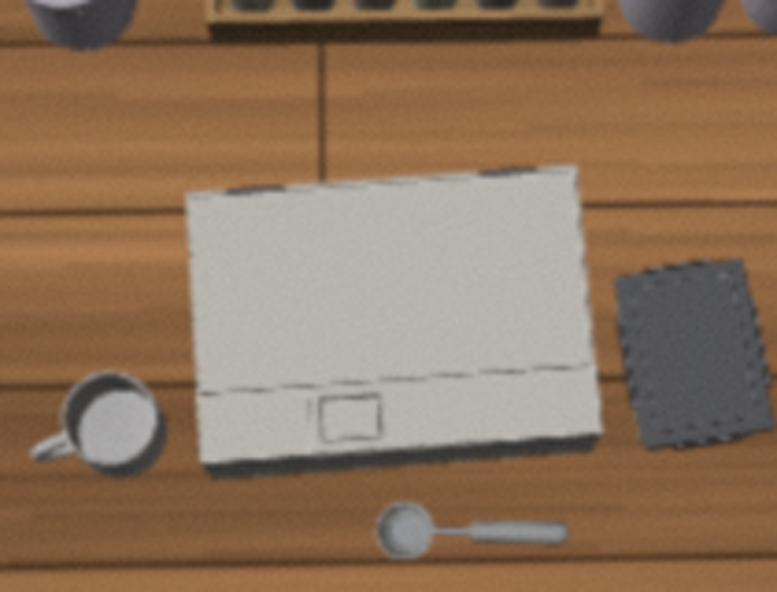

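The top crop shows the box with its front rail and a faint rectangle (the plate's opening) around crop (351,418), i.e. full picture about (300,243). In the scene view it is at about (350,244). The spoon lies in front of the box, the cup to its left and the container to its right.

```bash
cat > h.py <<'E'
from plant import manip
import cv2,numpy as np
from scipy.spatial.transform import Rotation as R
def back(c,uv,z):
    p=manip.camera_params(c);M=cv2.Rodrigues(p["rvec"])[0];C=-M.T@p["tvec"]
    d=(M.T@np.array([(uv[0]-p["cx"])/p["fx"],(uv[1]-p["cy"])/p["fy"],1]))
    return C+d*(z-C[2])/d[2]
E
python3 - <<'E'
from h import *
f=lambda u,v:((u+.5)/3.7-.5+205,(v+.5)/3.7-.5+130)
P={k:back("top",f(*v),110) for k,v in dict(fl=(201,462),fr=(601,433),bl=(187,193),br=(577,167),plate=(351,418)).items()}
for k,v in P.items():print(k,v.round(1))
d=P["fl"]-P["fr"];print(np.linalg.norm(d),"yaw",np.arctan2(-d[0],d[1]))
d=P["bl"]-P["br"];print(np.linalg.norm(d),"yaw",np.arctan2(-d[0],d[1]))
d=P["bl"]-P["fl"];print(np.linalg.norm(d),np.arctan2(d[1],d[0]))
d=P["br"]-P["fr"];print(np.linalg.norm(d),np.arctan2(d[1],d[0]))
for z in(80,110,140):print(z,back("scene",(349.5,244.5),z).round(1),back("scene",(396,265),z).round(1),back("scene",(292,220),z).round(1))
s=manip.read_state();m=R.from_rotvec(s["ee_rot"]).as_matrix();print(m.round(3))
E
python3 -c "
import cv2
a=cv2.imread('pics/scene0.png')[200:350,220:420];cv2.imwrite('pics/scc.png',cv2.resize(a,None,fx=4,fy=4,interpolation=cv2.INTER_CUBIC))"
```

```text
fl [493.7 178.  110. ]
fr [ 513.2 -159.4  110. ]
bl [728.6 190.9 110. ]
br [ 747.1 -146.5  110. ]
plate [529.3  51.5 110. ]
338.0396978650554 yaw 0.05784151739036639
337.8891191787914 yaw 0.05471054345850662
235.3052707229168 0.05476482265492304
234.24693442994305 0.055400814947659256
80 [490.3  27.8  80. ] [486.5 174.4  80. ] [ 498.9 -175.1   80. ]
110 [524.1  51.5 110. ] [520.5 192.5 110. ] [ 532.4 -143.7  110. ]
140 [557.9  75.1 140. ] [554.5 210.6 140. ] [ 565.9 -112.4  140. ]
[[-0.941  0.337 -0.   ]
 [ 0.337  0.941 -0.   ]
 [ 0.    -0.    -1.   ]]
```

View pics/scc.png

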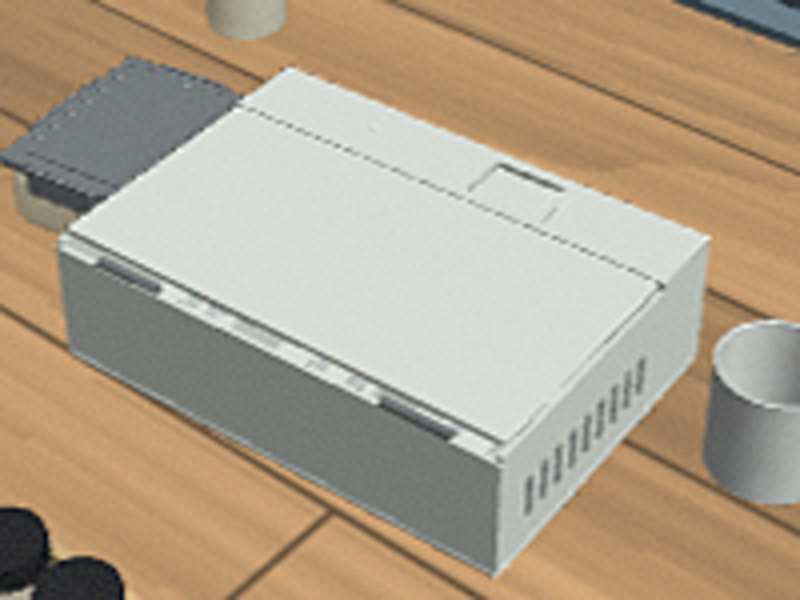

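The scene crop shows the same recess at crop (521,190), agreeing with the top view. It sits at box y ≈ +41, world about (527,51). I'm moving above it with the fingers shut and the tool aligned to the box.

```bash
python3 -m pendant '[-48,-32,0,0,0,-0.1,1, -96,-65,0,0,0,-0.2,1, -144,-97,0,0,0,-0.3,1, -192,-130,0,0,0,-0.4,1, -240,-162,0,0,0,-0.4,1, -287,-194,0,0,0,-0.4,1, -335,-226,0,0,0,-0.4,1, -383,-259,0,0,0,-0.4,1, -431,-291,0,0,0,-0.4,1, -479,-324,20,0,0,-0.4,1, -479,-324,60,0,0,-0.4,1, -479,-324,90,0,0,-0.4,1]' 20
python3 - <<'E'
from h import *
for c in("scene","top"):
    im=manip.get_image(c);cv2.imwrite(f"pics/{c}1.png",im[:,:,::-1])
a=cv2.imread("pics/scene1.png")[130:330,220:420];b=cv2.imread("pics/top1.png")[150:350,205:405]
cv2.imwrite("pics/m1.png",cv2.resize(np.hstack([a,b]),None,fx=2,fy=2,interpolation=cv2.INTER_CUBIC))
s=manip.read_state();print(s["t"],s["tcp_pos"],s["force"],s["gripper_width"]);print(R.from_rotvec(s["ee_rot"]).as_matrix().round(4))
E
```

```text
t: 1.9
tcp_pos: [527.2, 50.2, 313.1]
ee_rot: [0.085, -3.139, -0.0]
force: [1.2, 0.1, -0.5]
gripper_width: -0.001
finger_force: 0.0
2.0 [525.88050674  51.04964325 311.36981391] [0.23585995 0.84218415 0.01657298] 0.0025289795092995446
[[-9.984e-01 -5.540e-02 -7.300e-03]
 [-5.540e-02  9.985e-01  8.000e-04]
 [ 7.200e-03  1.200e-03 -1.000e+00]]
```

View pics/m1.png

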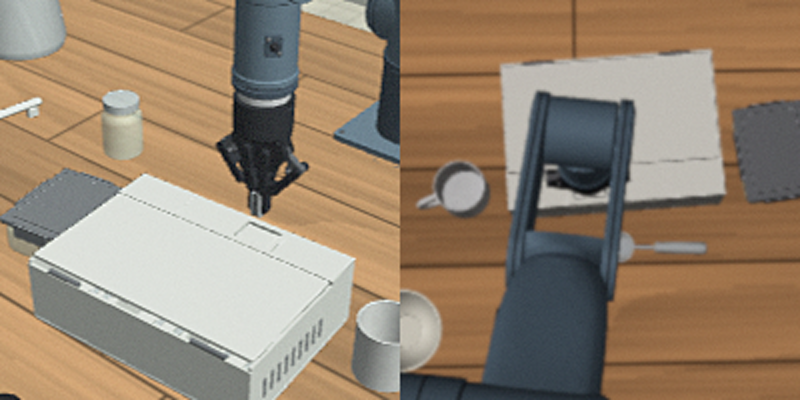

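The gripper's tips are just above the recess, in line with it. Now lowering until the tips are about 1.5 mm below the rail's top, to see whether they meet the hard rail or go in.

```bash
python3 -m pendant '[0,0,14,0,0,0,1, 0,0,24,0,0,0,1, 0,0,29,0,0,0,1, 0,0,31,0,0,0,1, 0,0,32,0,0,0,1, 0,0,32.5,0,0,0,1, 0,0,32.5,0,0,0,1, 0,0,32.5,0,0,0,1]'
```

```text
t: 3.0
tcp_pos: [527.2, 51.3, 282.3]
ee_rot: [-0.088, 3.14, -0.0]
force: [0.6, -0.6, 0.3]
gripper_width: -0.002
finger_force: 0.0
```

```bash
python3 -m pendant '[0,0,1,0,0,0,1, 0,0,2,0,0,0,1, 0,0,3,0,0,0,1, 0,0,3,0,0,0,1, 0,0,3,0,0,0,1]'
```

```text
t: 3.62
tcp_pos: [527.1, 51.3, 279.3]
ee_rot: [-0.088, 3.14, -0.0]
force: [-1.3, -0.2, 3.7]
gripper_width: 0.002
finger_force: 1.6
```

```bash
python3 -m pendant '[0,0,2,0,0,0,1, 0,0,4,0,0,0,1, 0,0,5,0,0,0,1]'
```

```text
t: 4.0
tcp_pos: [527.1, 51.3, 274.3]
ee_rot: [0.088, -3.14, 0.0]
force: [-3.8, -0.2, 17.8]
gripper_width: 0.001
finger_force: 9.8
```

Bottomed out at 17.8 N. Backing off, up and then away from the lid.

```bash
python3 -m pendant '[0,0,-10,0,0,0,1, 10,0,-40,0,0,0,1, 50,0,-70,0,0,0,1, 90,0,-100,0,0,0,1, 130,0,-130,0,0,0,1, 150,0,-150,0,0,0,1, 150,0,-150,0,0,0,1, 150,0,-150,0,0,0,1, 150,0,-150,0,0,0,1, 150,0,-150,0,0,0,1, 150,0,-150,0,0,0,1, 150,0,-150,0,0,0,1]'
python3 -m pendant '[0,0,0,0,0,0,1, 0,0,0,0,0,0,1, 0,0,0,0,0,0,1, 0,0,0,0,0,0,1, 0,0,0,0,0,0,1, 0,0,0,0,0,0,1]'
python3 - <<'E'
from h import *
cv2.imwrite("pics/s2.png",manip.get_image("scene")[:,:,::-1])
E
```

```text
t: 5.5
tcp_pos: [377.5, 42.9, 424.0]
ee_rot: [0.088, -3.14, -0.0]
force: [-0.3, -0.6, -0.2]
gripper_width: -0.0
finger_force: 0.0
t: 6.25
tcp_pos: [377.4, 42.9, 424.2]
ee_rot: [-0.088, 3.14, -0.0]
force: [-0.5, 0.7, 0.3]
gripper_width: 0.0
finger_force: 0.0
```

View pics/s2.png

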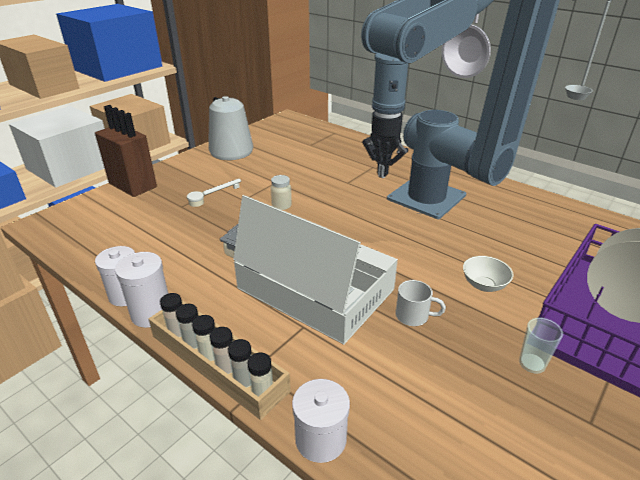

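The lid stands open at about (300,255), the arm is clear at (385,170), and the box, cup and other visible things have not moved.

```bash
python3 -c "
from plant import manip;print(manip.finish_job())"
```

```text
the job is handed in; nothing more can be done
None
```

I found the push catch at about box y = +41 mm, by camera and then by touch without sweeping the rail, and pressed it right down; the lid stands open, the arm is clear, and the job is handed in (no verdict shown).

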